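# Sanitise the toothbrush, then mesh the UV wand in its charger and keep it pressed

## Task

Lift the UV wand out of its stand and aim its lamp end at the toothbrush's bristles from about 5 cm away, holding it steady there for two seconds without touching the toothbrush. Then take it to the charging dock, turn it until its splined foot meshes with the cross-shaped socket, slide it fully home and finish while still gripping it and pressing it down against the dock's spring. Leave everything else where it is.

Things in the scene. Friction and masses are not known exactly. Their poses are not given: they have to be found in the camera images.
- wand_center (a point): Centre (half-way up) of the loose white UV wand, upright in its stand at first. z runs up it. 150 mm long, 0.15 to 0.25 kg. Its square barrel, 32 x 32 mm, sides square to x and y, spans -39 to +75 mm from here: grip two opposite sides, upper half. Below it a grey round collar 50 mm dia, 8 thick, then the splined foot. Any quarter turn looks and fits the same.
- wand_lamp (a point): The lamp: small violet lens in the middle of the foot's end face, 75 mm below wand_center along the wand's z; it shines along -z, out of the foot. The blue foot is a cross 28 mm long below the collar: two crossing ribs 34 mm across and 10 mm thick, along the wand's x and y, parallel to the barrel's sides.
- stand: Black rubber ring stand fixed to the table, 68 mm outer dia, 35 mm tall, round well 41 mm dia. The wand's foot hangs in the well with its collar on the rim, so the wand's top starts 157 mm above the table; lift it straight up. Origin under its centre.
- bristles (a point): Centre of the top of the toothbrush's white bristle patch (25 x 10 mm), about 56 mm above the table. The blue toothbrush (173 mm long, handle towards its own -x, bristles up) lies loose on the soap rack.
- toothbrush: The blue toothbrush, loose on the rack; origin under its middle, bristles 71 mm along +x from it and 16 mm up.
- rack: Stainless wire soap rack 120 (x) x 80 (y) mm, top 40 mm above the table, fixed; origin under its centre.
- dock_mouth (a point): Centre of the socket's mouth in the top of the charging dock (fixed white block, 80 x 80, 48 tall, blue socket corners). x, y run along the cross's slots, 38 mm long, 13 wide: 1.5 mm to spare each side of the ribs, no chamfer. The foot meets a brass spring plate 22 mm down and presses it 6 mm until the collar rests on the dock: fully home, wand_lamp 28 mm below here.
- contact_plate (a joint): How far the dock's brass spring plate is pressed down, m: 0 at rest, 0.006 with the wand fully home. The spring takes 5 N to start moving and 11 N at 6 mm, more than the wand's weight: let go, the wand is lifted off again.
- travel_bottle: hard silicone travel bottle with flip cap, 46 mm dia, 112 tall, upright near the back edge; bystander; origin under its centre
- storage_box: frosted plastic storage box with latches, 106 x 166 x 72 tall, near the back edge; bystander; origin under its centre
- egg_jar: white ceramic egg-shaped jar, 74 mm dia, 97 tall, near the back edge; bystander; origin under its centre
- tumbler: blue ceramic tumbler, 70 mm dia, 90 tall, near the back edge; bystander; origin under its centre
- cream_tin: round aluminium cream tin, 44 mm dia, 24 tall, lying among the task's things; bystander; origin under its centre
- soap_bar: cream-coloured soap bar 55 x 30 x 20 tall, among the task's things; bystander; origin under its centre
Mind the look-alikes: they are no part of the job. What is shaped like the part that bears dock_mouth but turquoise is not meant. Leave any red look-alike of the part that bears wand_center alone.

How it is judged:
By the outcome, as a careful person would: the job done as asked, in the order asked, and still so for the second after the job is handed in, while the arm keeps its last pose, push and grip.
It also fails if it takes over 54 s, if anything falls off the work surface, if the arm or the gripper's body presses on something with over 40 N, if the wrist force passes 120 N, or if a joint passes its speed limit or range.

## Robot

A 6-joint arm with a two-finger parallel gripper is mounted at the origin on the work surface. World frame = base frame: x ahead of the robot, y to its left, z up, the work surface at z = 0. Lengths are in m, angles in rad, forces in N, time in s.
With the tool pointing down it reaches from about 0.275 to 0.725 m from the base axis. Payload 15.9 kg.
Tool frame: the origin (TCP) lies between the finger pads; the fingertips stand 19 mm ahead of it and the grasp point (between the pads) is the TCP; z points along the fingers, y is the line along which they close (so a half turn about z gives the same grasp; the last joint's range is limited). The gripper opens to 85 mm and grips with 20 to 120 N. Pads are 22 mm wide; open, the fingers measure 114 mm over their backs; the gripper's body (76 mm by 85 mm) begins 54 mm behind the grasp point. The pads swing forward as they close: fully open they stand 13 mm farther back than shut.
Start: joints at [-1.333, 0.213, -0.034, 1.323, 0, 1.571], TCP at [0.118, -0.486, 0.25] pointing down, gripper open.
Joint ranges: [-2.98, 2.98], [-0.74, 1.72], [-1.14, 1.35], [-2.1, 2.04], [-1.57, 1.44], [-3.14, 3.14]. Speed limits (rad/s): [1.89, 1.89, 2.39, 2.57, 3.14, 3.14].

## Interface

Orientations are given as a rotation vector (axis times angle).
In Python, from cell import observe, cams, workorder gives the robot as it stands. The module is installed in compiled form; this text tells all that it offers.
- The arm moves only by the tool play_rows, never from a script. Its argument "plan" is a list of rows, each a list of 7 numbers: the turn, a rotation vector about the tool's x, y, z in units of pi rad (1.0 is pi rad), then the shift along the tool's x, y, z in units of 150 mm (1.0 is 150 mm), then the opening, from 0 (shut) to 1 (fully open). A call has exactly 5 rows; each row is the pose to reach, as a shift and turn from the pose commanded when the call began, along the tool's axes at that moment, turning the shorter way round; what a row does not reach only later rows make up. A row lasts 1/12 s, in which the tool goes at most 41.7 mm and 7.16 degrees, less where a joint would pass 70% of its speed; a pose out of reach is approached as far as the arm can. A call with a number of a shift or a turn outside -1 to 1 is refused whole. A call with a gripper value outside its range is refused whole. The fingers move at their own pace and stop on an object; "squeeze" is the grip in N (left out, the last holds). Time passes only in rows, so rows that repeat a pose let the fingers close, or fill a call up. It gives the time, the measured TCP pose, the force, the opening and the grip force at its end, in the units of the state.
- observe(): the state, without advancing time (a new reading comes with each control period).
- cams.read_camera(name): name is "scene" or "top" or "wrist"; returns a dict with "frame" (400x640x3 uint8, blue, green, red), "mtx" (3x3 intrinsics, pixels), "extrinsics" (4x4, takes a point from camera to world coordinates). Camera axes: x right, y up, looking along -z (the intrinsics and any distortion apply to the point x, -y, -z); pixel columns grow to the right and rows downward; lengths in m; the calibration is good to about 2 mm. The wrist camera is an equidistant fisheye: a pixel r from the principal point sees the ray r / f radians off the axis. A picture is of the moment at which its call begins. There is no depth.
- workorder.finish_job(): hands the job in; it is judged then, once.
The state is a dict: "t": time; "qpos": joint angles; "qvel": joint speeds; "joint_efforts": joint torques, N m; "tcp_pos": TCP position; "tcp_rot": TCP orientation; "wrist_force": force on the tool from outside, world axes, zero at the start; "torque": the same for the moment, N m; "finger_gap": opening from 0.0 (shut) to 1.0 (fully open); "gripper_force": force on a finger pad.
Only numpy, scipy, OpenCV 4.12 (cv2) and the standard library are available. Lean on these libraries where they do the work, as an engineer would, in place of code of your own. Each camera call takes 0.05 s, during which the arm holds its last target. There are 200 camera calls.

## Working session

There is one attempt and no reset: what is moved stays moved. The work goes in short steps, Python scripts to look and compute and a tool call to move; the robot and the scene stay as the last step left them, time stands still between calls to the robot, and variables do not carry over. Pictures are saved under pics/ and viewed, at most 10 in all, crops included, and the job is handed in when it is done.

Besides the shell and the picture viewer there is one more tool, called after ">>>" by a JSON object that holds its "op" and its "data", one argument or row to a line. play_rows: Moves the arm, as the interface text tells. Shifts and turns lie within -1 to 1; 1 stands for 150 mm of shift or pi rad of turn. Its arguments: {"type":"object","properties":{"plan":{"type":"array","items":{"type":"array","items":{"type":"number","minimum":-1,"maximum":1}}},"squeeze":{"type":"number"}},"required":["plan"]}

```bash
mkdir -p pics; python3 - <<'E'
from cell import observe, cams
import cv2,pickle
for n in ["top","scene"]:
    d=cams.read_camera(n); cv2.imwrite(f"pics/{n}0.png",d["frame"]); pickle.dump(d,open(n+".pkl","wb"))
    print(n,d["mtx"].tolist(),d["extrinsics"].round(4).tolist(),[k for k in d])
s=observe();print(s["t"],s["tcp_pos"],s["tcp_rot"])
E
```

```text
top [[385.78199501831375, 0.0, 321.62779620398356], [0.0, 385.78199501831375, 198.77222256013664], [0.0, 0.0, 1.0]] [[0.0137, 0.9883, -0.1521, 0.4548], [-0.9999, 0.0133, -0.0032, -0.0313], [-0.0011, 0.1522, 0.9884, 0.9338], [0.0, 0.0, 0.0, 1.0]] ['frame', 'mtx', 'extrinsics']
scene [[361.23083215578106, 0.0, 320.1101859778706], [0.0, 361.23083215578106, 197.66022660341488], [0.0, 0.0, 1.0]] [[0.8857, -0.3545, 0.2999, 0.8575], [0.4642, 0.6912, -0.5538, -0.4854], [-0.011, 0.6297, 0.7767, 0.7383], [0.0, 0.0, 0.0, 1.0]] ['frame', 'mtx', 'extrinsics']
0.1 [ 0.11770251 -0.48565497  0.24986906] [-3.11842348e+00 -3.72521019e-01  2.21619113e-04]
```

View pics/top0.png

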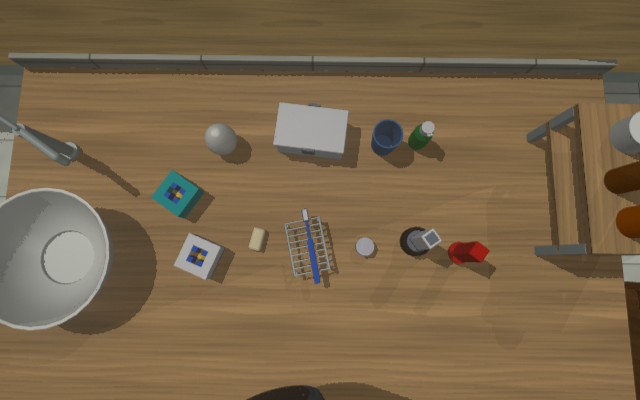

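View pics/scene0.png

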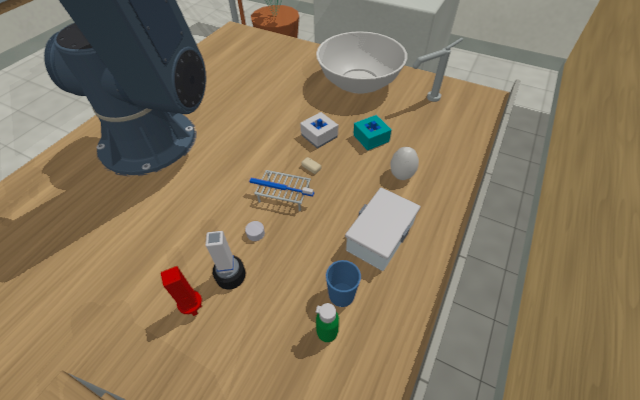

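The wand candidates are the white one at top (425,240) and the red one at (468,252). I take the white one, because red is the decoy. The dock candidates are white at (199,257) and turquoise at (177,193), and I take the white one. The bristles are at top (306,214). I'll confirm these with an enlarged crop.

```bash
cat >h.py <<'E'
import numpy as np, cv2, pickle
from scipy.spatial.transform import Rotation as R
def ray(d,u,v,fish=False):
    K=d["mtx"];E=d["extrinsics"]
    x=(u-K[0,2])/K[0,0];y=(v-K[1,2])/K[1,1]
    if fish:
        r=np.hypot(x,y); s=np.sin(r)/r if r>1e-9 else 1; c=np.array([x*s,-y*s,-np.cos(r)])
    else: c=np.array([x,-y,-1.])
    return E[:3,3],E[:3,:3]@c
def atz(d,u,v,z,fish=False):
    o,w=ray(d,u,v,fish); return o+w*(z-o[2])/w[2]
def proj(d,P,fish=False):
    K=d["mtx"];E=d["extrinsics"];c=E[:3,:3].T@(np.asarray(P,float)-E[:3,3]);p=np.array([c[0],-c[1],-c[2]])
    if fish:
        n=np.hypot(p[0],p[1]);t=np.arctan2(n,p[2]);q=p[:2]/max(n,1e-12)*t
    else: q=p[:2]/p[2]
    return np.array([q[0]*K[0,0]+K[0,2],q[1]*K[1,1]+K[1,2]])
E
python3 - <<'E'
from h import *
t=pickle.load(open("top.pkl","rb"));f=t["frame"]
c=lambda x,y,w=64,h=48:cv2.resize(f[y:y+h,x:x+w],(400,300),interpolation=cv2.INTER_CUBIC)
cv2.imwrite("pics/crop.png",np.vstack([np.hstack([c(394,216),c(430,222)]),np.hstack([c(168,233),c(280,200)])]))
print("wandtop",atz(t,431,239,.157)); print("dock",atz(t,199,257,.048));print("bris",atz(t,306,214,.056)); print("handle",atz(t,317,281,.045))
E
```

```text
wandtop [ 0.49577634 -0.24911733  0.157     ]
dock [0.45362152 0.24820641 0.048     ]
bris [0.5542034  0.00680635 0.056     ]
handle [ 0.40373996 -0.02055807  0.045     ]
```

View pics/crop.png

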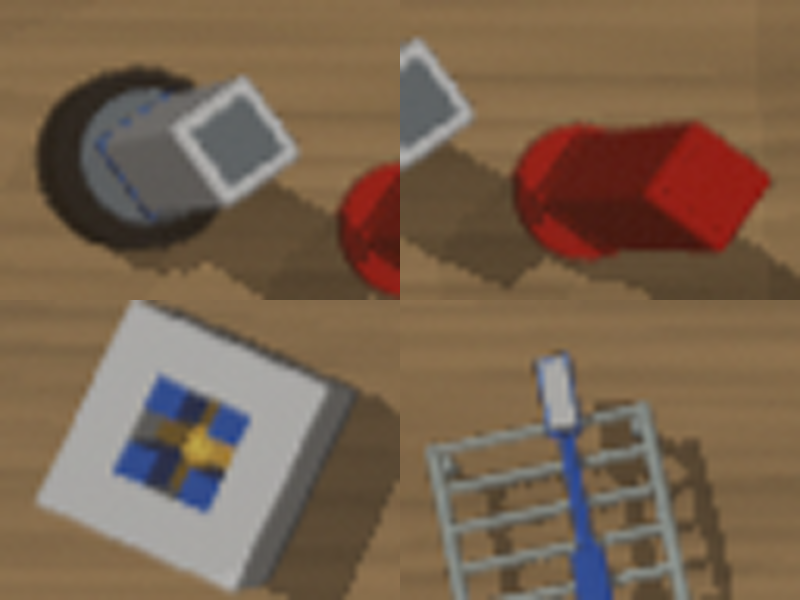

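The crop confirms it: white wand top square (crop 170–300, 75–207), white dock with blue socket corners, and bristles near crop (558,395). The red wand stands right beside the white one. Next I work out yaws and moves.

```bash
python3 - <<'E'
from h import *
from cell import observe
t=pickle.load(open("top.pkl","rb"))
def q(pts,x0,y0,z):
    P=np.array([atz(t,x0+x/6.25-.4,y0+y/6.25-.4,z) for x,y in pts]);c=P.mean(0)
    e=np.roll(P,-1,0)-P; a=np.degrees(np.arctan2(e[:,1],e[:,0]))
    print("c",c.round(4),"len",np.linalg.norm(e,axis=1).round(4),"ang",(a%90).round(1));return c
w=q([(170,128),(243,75),(300,155),(225,207)],394,216,.157)
q([(645,190),(695,122),(770,182),(720,252)],430-64,222,.157)
q([(133,0),(330,85),(237,290),(37,200)],168,233,.048)
q([(160,75),(250,112),(208,212),(113,173)],168,233,.048)
q([(537,58),(567,55),(578,127),(550,133)],280-64,200,.056)
s=observe();r=R.from_rotvec(s["tcp_rot"]);print(r.as_matrix().round(3))
d=np.array([w[0],w[1],.25])-s["tcp_pos"];print(r.inv().apply(d)/.15)
E
```

```text
c [ 0.4974 -0.2494  0.157 ] len [0.0296 0.0309 0.0298 0.0301] ang [35.9 34.5 34.5 34.2]
c [ 0.4724 -0.3437  0.157 ] len [0.0276 0.0297 0.028  0.0299] ang [52.1 50.8 52.6 50.1]
c [0.457  0.2528 0.048 ] len [0.0798 0.0795 0.0806 0.0787] ang [67.9 68.1 67.4 67.6]
c [0.457  0.2533 0.048 ] len [0.0361 0.0384 0.0378 0.0385] ang [69.  70.  69.1 67.4]
c [0.553  0.0093 0.056 ] len [0.0111 0.0268 0.0104 0.028 ] ang [ 6.5  9.7 12.9 11. ]
[[ 0.972  0.236 -0.   ]
 [ 0.236 -0.972  0.001]
 [-0.    -0.001 -1.   ]]
[ 2.83124058e+00 -9.34393753e-01  6.58554189e-06]
```

>>> {"op": "play_rows", "data": {
  "plan": [
    [0, 0, 0, 0.2, -0.07, 0, 1],
    [0, 0, 0, 0.4, -0.14, 0, 1],
    [0, 0, 0, 0.6, -0.21, 0, 1],
    [0, 0, 0, 0.8, -0.28, 0, 1],
    [0, 0, 0, 1, -0.34, 0, 1]
  ],
  "squeeze": 60
}}

```text
t: 0.52
tcp_pos: [0.2524, -0.3998, 0.2501]
tcp_rot: [-3.119, -0.372, 0.0]
wrist_force: [-0.1, -0.1, -0.8]
finger_gap: 1.0
gripper_force: 0.0
```

>>> {"op": "play_rows", "data": {
  "plan": [
    [0, 0, 0, 0.2, -0.07, 0, 1],
    [0, 0, 0, 0.4, -0.14, 0, 1],
    [0, 0, 0, 0.6, -0.21, 0, 1],
    [0, 0, 0, 0.8, -0.28, 0, 1],
    [0, 0, 0, 1, -0.34, 0, 1]
  ]
}}

```text
t: 0.93
tcp_pos: [0.3863, -0.3148, 0.2502]
tcp_rot: [-3.119, -0.373, 0.0]
wrist_force: [0.3, -1.0, 0.5]
finger_gap: 0.997
gripper_force: 0.0
```

>>> {"op": "play_rows", "data": {
  "plan": [
    [0, 0, -0.03, 0.2, -0.06, 0, 1],
    [0, 0, -0.06, 0.4, -0.12, 0, 1],
    [0, 0, -0.09, 0.6, -0.18, 0, 1],
    [0, 0, -0.115, 0.83, -0.255, 0, 1],
    [0, 0, -0.115, 0.83, -0.255, 0, 1]
  ]
}}

```text
t: 1.35
tcp_pos: [0.501, -0.2465, 0.2493]
tcp_rot: [-2.996, -0.94, -0.001]
wrist_force: [0.5, 0.3, -0.0]
finger_gap: 0.996
gripper_force: 0.0
```

```bash
python3 - <<'E'
from h import *
from cell import observe,cams
s=observe();r=R.from_rotvec(s["tcp_rot"]);print(s["t"],s["tcp_pos"],s["qpos"].round(3) if hasattr(s["qpos"],"round") else s["qpos"]);print(r.as_matrix().round(3))
d=cams.read_camera("wrist");pickle.dump(d,open("w1.pkl","wb"));print(d["mtx"],d["extrinsics"])
f=d["frame"].copy()
w=[.4974,-.2494]
print(proj(d,[*w,.157],True))
a=np.radians(34.5)
x=np.array([np.cos(a),np.sin(a)])*.016;y=np.array([-x[1],x[0]])
for sx,sy in((1,1),(1,-1),(-1,-1),(-1,1)):
    p=proj(d,[*(w+sx*x+sy*y),.157],True);cv2.circle(f,tuple(p.round().astype(int).tolist()),2,(0,255,0),-1)
cv2.imwrite("pics/w1.png",f)
E
```

```text
1.35 [ 0.50101441 -0.24649292  0.24930458] [-4.580e-01  3.360e-01  1.270e-01  1.362e+00  1.000e-03  2.076e+00]
[[ 0.821  0.571  0.   ]
 [ 0.571 -0.821  0.001]
 [ 0.001 -0.001 -1.   ]]
[[309.70691629   0.         319.14873071]
 [  0.         309.70691629 198.24587184]
 [  0.           0.           1.        ]] [[ 5.71457631e-01  7.80570272e-01  2.53271055e-01  5.65407937e-01]
 [-8.20631137e-01  5.43877900e-01  1.75389187e-01 -2.00934300e-01]
 [-8.44943841e-04 -3.08069603e-01  9.51363446e-01  3.73504763e-01]
 [ 0.00000000e+00  0.00000000e+00  0.00000000e+00  1.00000000e+00]]
[320.60655471 215.26566352]
```

View pics/w1.png

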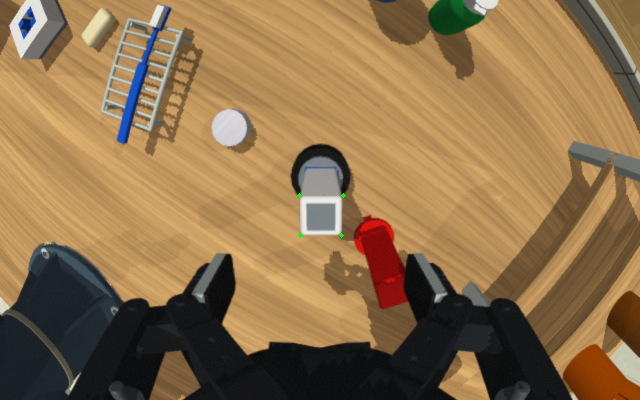

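The projected corners match the wand top, centred near (321,215), within 1 mm, and the yaw agrees. I'll descend and grip.

>>> {"op": "play_rows", "data": {
  "plan": [
    [0, 0, 0, -0.03, 0.002, 0.1, 1],
    [0, 0, 0, -0.03, 0.002, 0.25, 1],
    [0, 0, 0, -0.03, 0.002, 0.4, 1],
    [0, 0, 0, -0.03, 0.002, 0.6, 1],
    [0, 0, 0, -0.03, 0.002, 0.8, 1]
  ]
}}

```text
t: 1.82
tcp_pos: [0.4931, -0.2529, 0.1294]
tcp_rot: [3.002, 0.925, 0.001]
wrist_force: [0.3, -1.0, -0.5]
finger_gap: 1.0
gripper_force: 0.0
```

>>> {"op": "play_rows", "data": {
  "plan": [
    [0, 0, 0, 0, 0, 0, 0.6],
    [0, 0, 0, 0, 0, 0, 0.4],
    [0, 0, 0, 0, 0, 0, 0.2],
    [0, 0, 0, 0, 0, 0, 0.2],
    [0, 0, 0, 0, 0, 0, 0.2]
  ],
  "squeeze": 60
}}

```text
t: 2.23
tcp_pos: [0.4946, -0.2529, 0.1323]
tcp_rot: [3.0, 0.926, 0.003]
wrist_force: [-2.0, -0.1, 9.3]
finger_gap: 0.373
gripper_force: 58.8
```

>>> {"op": "play_rows", "data": {
  "plan": [
    [0, 0, 0, 0, 0, 0, 0.1],
    [0, 0, 0, 0, 0, 0, 0],
    [0, 0, 0, 0, 0, 0, 0],
    [0, 0, 0, 0, 0, 0, 0],
    [0, 0, 0, 0, 0, 0, 0]
  ]
}}

```text
t: 2.65
tcp_pos: [0.4946, -0.253, 0.1323]
tcp_rot: [3.0, 0.926, 0.003]
wrist_force: [-1.8, 1.0, 9.2]
finger_gap: 0.37
gripper_force: 58.5
```

Gripped at gap 0.37, which is about 32 mm. I'll lift straight up.

>>> {"op": "play_rows", "data": {
  "plan": [
    [0, 0, 0, 0, 0, -0.1, 0],
    [0, 0, 0, 0, 0, -0.25, 0],
    [0, 0, 0, 0, 0, -0.45, 0],
    [0, 0, 0, 0, 0, -0.65, 0],
    [0, 0, 0, 0, 0, -0.75, 0]
  ],
  "squeeze": 80
}}

```text
t: 3.07
tcp_pos: [0.4946, -0.2529, 0.2475]
tcp_rot: [2.998, 0.926, 0.006]
wrist_force: [0.9, -0.1, -1.8]
finger_gap: 0.365
gripper_force: 79.5
```

```bash
python3 - <<'E'
from h import *
from cell import observe,cams
s=observe();r=R.from_rotvec(s["tcp_rot"]);print(s["t"],s["tcp_pos"],s["wrist_force"],s["finger_gap"])
d=cams.read_camera("wrist");pickle.dump(d,open("w2.pkl","wb"))
cv2.imwrite("pics/w2.png",cv2.resize(d["frame"][100:350,160:480],(768,600),interpolation=cv2.INTER_CUBIC))
for dz in(0,.025,.03):
  P=s["tcp_pos"]+r.apply([0,0,-dz]);print(dz,proj(d,P,True))
d=cams.read_camera("scene");pickle.dump(d,open("s2.pkl","wb"));cv2.imwrite("pics/s2.png",d["frame"])
# bristle move
for tgt in ([.553,.0093,.24],):
  print(r.inv().apply(np.array(tgt)-s["tcp_pos"])/.15)
E
```

```text
3.0667 [ 0.49457675 -0.25287912  0.24750095] [ 0.91101157 -0.12841542 -1.76376343] 0.3649894860024496
0 [320.66914443 276.5167061 ]
0.025 [320.94794391 309.3668022 ]
0.03 [321.01362334 317.2192708 ]
[ 1.30703419 -1.2241757   0.04769391]
```

View pics/w2.png

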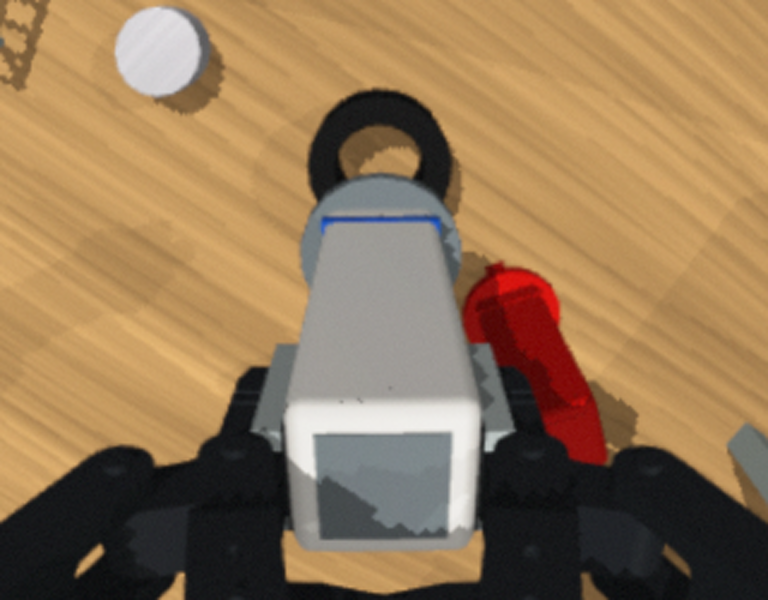

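```bash
cat >fit.py <<'E'
from h import *
from scipy.optimize import least_squares
from cell import observe
s=observe();d=pickle.load(open("w2.pkl","rb"));r=R.from_rotvec(s["tcp_rot"]);o=s["tcp_pos"]
# wand frame in tool: wand z = -tool z, wand x = tool x
base=R.from_matrix(np.diag([1,-1,-1.]))
M=np.array([[.016,.016,.075],[.016,-.016,.075],[-.016,.016,.075],[-.016,-.016,.075],[.016,.016,-.039],[.016,-.016,-.039]])
obs=np.array([[285,403],[478,403],[290,550],[470,550],[322,217],[440,217]])/2.4+[160,100]-.3
def pts(p): return o+r.apply((R.from_rotvec(p[3:])*base).apply(M)+p[:3])
pr=np.array([proj(d,P,True) for P in pts([0,0,.05,0,0,0])])
if pr[0,0]>pr[1,0]: obs=obs[[1,0,3,2,5,4]]
print(pr.round(1).tolist(),obs.round(1).tolist())
f=lambda p:np.r_[(np.array([proj(d,P,True) for P in pts(p)])-obs).ravel(),p[3:]/np.radians(1.5),p[1]/.001]
S=least_squares(f,[0,0,.05,0,0,0],x_scale=[.001]*3+[.01]*3);print((S.x[:3]*1e3).round(2),np.degrees(S.x[3:]).round(2));print(S.fun.round(2))
E
python3 fit.py
```

```text
[[280.1, 274.2], [364.4, 274.1], [284.9, 335.4], [358.9, 335.3], [298.7, 189.3], [343.1, 189.3]] [[278.4, 267.6], [358.9, 267.6], [280.5, 328.9], [355.5, 328.9], [293.9, 190.1], [343.0, 190.1]]
[-0.81 -1.56 53.57] [ 0.04 -1.15  0.16]
[-1.02 -0.34  0.71 -0.09  1.4   0.3  -0.76  0.51  3.14 -0.29 -2.45 -0.16
  0.03 -0.77  0.1  -1.56]
```

```bash
python3 - <<'E'
src=open('fit.py').read().split("f=lambda")[0]
src=src.replace("[.016,.016,-.039],[.016,-.016,-.039]","[.017,.017,-.039],[.017,-.017,-.039]")
exec(src)
a=np.linspace(0,2*np.pi,181);C=np.c_[.025*np.cos(a),.025*np.sin(a),0*a-.039]
def col(p):
    q=np.array([proj(d,P,True) for P in o+r.apply((R.from_rotvec(p[3:])*base).apply(C)+p[:3])]);return np.array([q[:,0].min(),q[:,0].max(),q[:,1].min()])
oc=np.array([302/2.4+160,461/2.4+160,175/2.4+100])-.3
for z0,sz in((.0503,.0005),(.0503,.003)):
  f=lambda p:np.r_[(np.array([proj(d,P,True) for P in pts(p)])-obs).ravel(),col(p)-oc,p[3:]/np.radians(3),(p[2]-z0)/sz]
  S=least_squares(f,[0,0,.05,0,0,0],x_scale=[.001]*3+[.01]*3);print((S.x[:3]*1e3).round(2),np.degrees(S.x[3:]).round(2));print(S.fun.round(2))
  print("lamp in tool",((R.from_rotvec(S.x[3:])*base).apply([0,0,-.075])+S.x[:3])*1e3)
d1=pickle.load(open("w1.pkl","rb"))
r1=R.from_rotvec([-2.996,-.94,-.001]);print(r1.inv().apply(d1["extrinsics"][:3,3]-[.50101,-.24649,.2493]),r.inv().apply(d["extrinsics"][:3,3]-o))
E
```

```text
[[280.1, 274.2], [364.4, 274.1], [284.9, 335.4], [358.9, 335.3], [297.3, 187.9], [344.5, 188.0]] [[278.4, 267.6], [358.9, 267.6], [280.5, 328.9], [355.5, 328.9], [293.9, 190.1], [343.0, 190.1]]
[ 0.71 -1.68 51.01] [ 0.12 -1.32  0.24]
[-2.06 -0.93  1.75 -0.63  0.45  1.3  -0.04  1.54  1.25 -2.53 -0.99 -2.34
 -0.76  0.42  4.25  0.04 -0.44  0.08  1.43]
lamp in tool [ -1.01647619  -1.84640209 125.99390423]
[-0.2  -1.69 53.14] [ 0.12 -0.93  0.24]
[-1.22 -0.42  0.91 -0.13  1.16  0.31 -0.75  0.55  1.47 -2.44 -1.21 -2.26
 -0.43  0.1   4.46  0.04 -0.31  0.08  0.95]
lamp in tool [ -1.42263876  -1.85086636 128.13042489]
[ 0.07901455 -0.00076669 -0.1241183 ] [ 0.07878998 -0.00115933 -0.12489148]
```

>>> {"op": "play_rows", "data": {
  "plan": [
    [0, 0, 0, 0.08, -0.07, 0, 0],
    [0, 0, 0, 0.2, -0.19, 0, 0],
    [0, 0, 0, 0.35, -0.33, 0, 0],
    [0, 0, 0, 0.5, -0.47, 0, 0],
    [0, 0, 0, 0.65, -0.61, 0, 0]
  ]
}}

```text
t: 3.58
tcp_pos: [0.5225, -0.1206, 0.2424]
tcp_rot: [-3.002, -0.926, 0.0]
wrist_force: [0.7, 0.1, -1.6]
finger_gap: 0.368
gripper_force: 79.6
```

>>> {"op": "play_rows", "data": {
  "plan": [
    [0, 0, 0, 0.15, -0.14, 0, 0],
    [0, 0, 0, 0.3, -0.28, 0.02, 0],
    [0, 0, 0, 0.45, -0.42, 0.05, 0],
    [0, 0, 0, 0.57, -0.53, 0.08, 0],
    [0, 0, 0, 0.65, -0.61, 0.1, 0]
  ]
}}

```text
t: 4.0
tcp_pos: [0.5516, 0.011, 0.2269]
tcp_rot: [-3.001, -0.929, 0.001]
wrist_force: [-0.3, -0.4, -2.7]
finger_gap: 0.363
gripper_force: 79.5
```

```bash
python3 - <<'E'
from h import *
from cell import observe,cams
s=observe();r=R.from_rotvec(s["tcp_rot"]);print(s["t"],s["tcp_pos"],s["tcp_rot"],s["wrist_force"])
d=cams.read_camera("scene");pickle.dump(d,open("s3.pkl","wb"))
w=cams.read_camera("wrist");pickle.dump(w,open("w3.pkl","wb"))
L=s["tcp_pos"]+r.apply([0,0,.1253]);print("lamp",L,proj(d,L),"bris",proj(d,[.553,.0093,.056]),"bris wrist",proj(w,[.553,.0093,.056],True),"lampw",proj(w,L,True))
print("err",r.inv().apply(np.array([.553,.0093,.106])-L)/.15)
u,v=proj(d,L).astype(int)
a=cv2.resize(d["frame"][v-60:v+60,u-64:u+64],(400,375),interpolation=cv2.INTER_CUBIC)
b=cv2.resize(w["frame"][50:350,160:480],(400,375),interpolation=cv2.INTER_CUBIC)
cv2.imwrite("pics/s3.png",np.hstack([a,b]));print(u,v)
E
```

```text
4.0 [0.55160881 0.01096945 0.22694704] [-3.00055255e+00 -9.28983712e-01  8.02768319e-04] [-0.3380236  -0.35770063 -2.717502  ]
lamp [0.5515283  0.01101295 0.10164708] [306.03754041 176.39062617] bris [306.98009285 189.48597606] bris wrist [323.76827224 182.94094138] lampw [321.80168152 197.3829905 ]
err [ 0.00163258  0.01494691 -0.02902974]
306 176
```

View pics/s3.png

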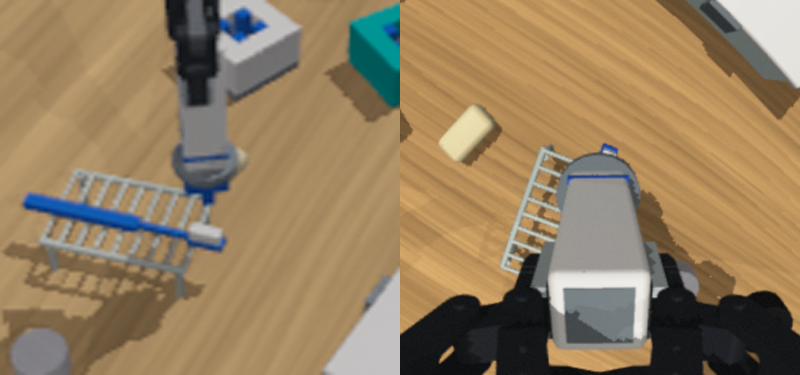

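Bristles appear at scene (308,190) and the lamp end directly above at about (308,177), agreeing with projections. I'll apply a small correction, then hold.

>>> {"op": "play_rows", "data": {
  "plan": [
    [0, 0, 0, 0, 0.01, -0.02, 0],
    [0, 0, 0, 0, 0.01, -0.03, 0],
    [0, 0, 0, 0, 0.01, -0.03, 0],
    [0, 0, 0, 0, 0.01, -0.03, 0],
    [0, 0, 0, 0, 0.01, -0.03, 0]
  ]
}}

```text
t: 4.52
tcp_pos: [0.5525, 0.0068, 0.2325]
tcp_rot: [3.002, 0.925, 0.0]
wrist_force: [-0.5, 1.1, -1.2]
finger_gap: 0.364
gripper_force: 79.4
```

>>> {"op": "play_rows", "data": {
  "plan": [
    [0, 0, 0, 0, 0, 0, 0],
    [0, 0, 0, 0, 0, 0, 0],
    [0, 0, 0, 0, 0, 0, 0],
    [0, 0, 0, 0, 0, 0, 0],
    [0, 0, 0, 0, 0, 0, 0]
  ]
}}

```text
t: 4.93
tcp_pos: [0.5524, 0.0074, 0.2323]
tcp_rot: [3.002, 0.927, -0.0]
wrist_force: [-0.5, -0.3, -1.8]
finger_gap: 0.365
gripper_force: 79.4
```

>>> {"op": "play_rows", "data": {
  "plan": [
    [0, 0, 0, 0, 0, 0, 0],
    [0, 0, 0, 0, 0, 0, 0],
    [0, 0, 0, 0, 0, 0, 0],
    [0, 0, 0, 0, 0, 0, 0],
    [0, 0, 0, 0, 0, 0, 0]
  ]
}}

```text
t: 5.35
tcp_pos: [0.5524, 0.0075, 0.2323]
tcp_rot: [3.002, 0.927, 0.0]
wrist_force: [0.5, 0.5, -2.5]
finger_gap: 0.368
gripper_force: 79.4
```

>>> {"op": "play_rows", "data": {
  "plan": [
    [0, 0, 0, 0, 0, 0, 0],
    [0, 0, 0, 0, 0, 0, 0],
    [0, 0, 0, 0, 0, 0, 0],
    [0, 0, 0, 0, 0, 0, 0],
    [0, 0, 0, 0, 0, 0, 0]
  ]
}}

```text
t: 5.77
tcp_pos: [0.5525, 0.0074, 0.2323]
tcp_rot: [3.002, 0.927, 0.0]
wrist_force: [0.4, 0.2, -2.0]
finger_gap: 0.364
gripper_force: 79.4
```

>>> {"op": "play_rows", "data": {
  "plan": [
    [0, 0, 0, 0, 0, 0, 0],
    [0, 0, 0, 0, 0, 0, 0],
    [0, 0, 0, 0, 0, 0, 0],
    [0, 0, 0, 0, 0, 0, 0],
    [0, 0, 0, 0, 0, 0, 0]
  ]
}}

```text
t: 6.18
tcp_pos: [0.5525, 0.0074, 0.2323]
tcp_rot: [3.002, 0.927, 0.0]
wrist_force: [-0.0, -0.5, -0.8]
finger_gap: 0.365
gripper_force: 79.4
```

>>> {"op": "play_rows", "data": {
  "plan": [
    [0, 0, 0, 0, 0, 0, 0],
    [0, 0, 0, 0, 0, 0, 0],
    [0, 0, 0, 0, 0, 0, 0],
    [0, 0, 0, 0, 0, 0, 0],
    [0, 0, 0, 0, 0, 0, 0]
  ]
}}

```text
t: 6.6
tcp_pos: [0.5524, 0.0074, 0.2323]
tcp_rot: [-3.002, -0.927, 0.0]
wrist_force: [0.4, -0.1, -2.5]
finger_gap: 0.364
gripper_force: 79.4
```

>>> {"op": "play_rows", "data": {
  "plan": [
    [0, 0, 0, 0, 0, 0, 0],
    [0, 0, 0, 0, 0, 0, 0],
    [0, 0, 0, 0, 0, 0, 0],
    [0, 0, 0, 0, 0, 0, 0],
    [0, 0, 0, 0, 0, 0, 0]
  ]
}}

```text
t: 7.02
tcp_pos: [0.5524, 0.0074, 0.2323]
tcp_rot: [3.002, 0.927, -0.0]
wrist_force: [-0.1, 0.3, -1.3]
finger_gap: 0.367
gripper_force: 79.4
```

>>> {"op": "play_rows", "data": {
  "plan": [
    [0, 0, 0, 0, 0, 0, 0],
    [0, 0, 0, 0, 0, 0, 0],
    [0, 0, 0, 0, 0, 0, 0],
    [0, 0, 0, 0, 0, 0, 0],
    [0, 0, 0, 0, 0, 0, 0]
  ]
}}

```text
t: 7.43
tcp_pos: [0.5524, 0.0074, 0.2323]
tcp_rot: [3.002, 0.927, -0.0]
wrist_force: [-0.1, -0.5, -1.3]
finger_gap: 0.371
gripper_force: 79.4
```

```bash
python3 - <<'E'
from h import *
from cell import observe
s=observe();r=R.from_rotvec(s["tcp_rot"]);print(s["t"],s["tcp_pos"],r.as_matrix().round(3).tolist())
print(r.inv().apply(np.array([.457,.253,.205])-s["tcp_pos"])/.15)
E
```

```text
7.4333 [0.55243471 0.00742797 0.23229267] [[0.826, 0.564, -0.0], [0.564, -0.826, -0.0], [-0.0, -0.0, -1.0]]
[ 0.39770865 -1.7108112   0.18193244]
```

The lamp held steady for 2.9 s about 5 cm above the bristles. Next is a spot short of the dock, with the yaw turned.

>>> {"op": "play_rows", "data": {
  "plan": [
    [0, 0, 0, 0.005, -0.09, 0, 0],
    [0, 0, 0, 0.01, -0.24, 0, 0],
    [0, 0, 0, 0.02, -0.41, 0, 0],
    [0, 0, 0, 0.03, -0.58, 0, 0],
    [0, 0, 0, 0.033, -0.75, 0, 0]
  ]
}}

```text
t: 7.85
tcp_pos: [0.4921, 0.1044, 0.2323]
tcp_rot: [-3.002, -0.927, -0.0]
wrist_force: [-1.1, 0.1, -2.1]
finger_gap: 0.365
gripper_force: 79.7
```

>>> {"op": "play_rows", "data": {
  "plan": [
    [0, 0, -0.038, 0.01, -0.17, 0.02, 0],
    [0, 0, -0.075, 0.02, -0.34, 0.04, 0],
    [0, 0, -0.112, 0.03, -0.5, 0.07, 0],
    [0, 0, -0.15, 0.033, -0.64, 0.1, 0],
    [0, 0, -0.187, 0.033, -0.735, 0.11, 0]
  ]
}}

```text
t: 8.27
tcp_pos: [0.4333, 0.1986, 0.2154]
tcp_rot: [-2.598, -1.765, 0.001]
wrist_force: [0.5, -0.9, -1.5]
finger_gap: 0.367
gripper_force: 79.5
```

>>> {"op": "play_rows", "data": {
  "plan": [
    [0, 0, 0, 0, 0, 0, 0],
    [0, 0, 0, 0, 0, 0, 0],
    [0, 0, 0, 0, 0, 0, 0],
    [0, 0, 0, 0, 0, 0, 0],
    [0, 0, 0, 0, 0, 0, 0]
  ]
}}

```text
t: 8.68
tcp_pos: [0.4353, 0.1965, 0.2159]
tcp_rot: [2.607, 1.754, 0.0]
wrist_force: [-0.5, -0.8, -1.2]
finger_gap: 0.368
gripper_force: 79.5
```

```bash
python3 - <<'E'
from h import *
from cell import observe,cams
s=observe();r=R.from_rotvec(s["tcp_rot"]);print(s["t"],s["tcp_pos"],r.as_matrix().round(4).tolist())
w=cams.read_camera("wrist");pickle.dump((w,s["tcp_pos"],s["tcp_rot"]),open("w4.pkl","wb"))
c=np.array([.457,.253,.048]);a=np.radians(68);x=np.array([np.cos(a),np.sin(a),0]);y=np.array([-x[1],x[0],0])
f=w["frame"].copy()
for k in(.04,.019):
  for i,j in((1,1),(1,-1),(-1,-1),(-1,1)):
    print(k,i,j,proj(w,c+k*i*x+k*j*y,True).round(1))
u,v=proj(w,c,True);u0,v0=int(u)-80,int(v)-50;print(u0,v0)
u0,v0=max(u0,0),max(v0,0);print(u0,v0)
cv2.imwrite("pics/w4.png",cv2.resize(f[v0:v0+120,u0:u0+160],(800,600),interpolation=cv2.INTER_CUBIC))
E
```

```text
8.6833 [0.43534923 0.1965175  0.21587059] [[0.3769, 0.9263, 0.0002], [0.9263, -0.3769, 0.0], [0.0001, 0.0001, -1.0]]
0.04 1 1 [275.3  79.6]
0.04 1 -1 [361.6  79.3]
0.04 -1 -1 [360.1 162.8]
0.04 -1 1 [277.2 163. ]
0.019 1 1 [298.  101.1]
0.019 1 -1 [338.9 101. ]
0.019 -1 -1 [338.7 141. ]
0.019 -1 1 [298.5 141.1]
238 71
238 71
```

View pics/w4.png

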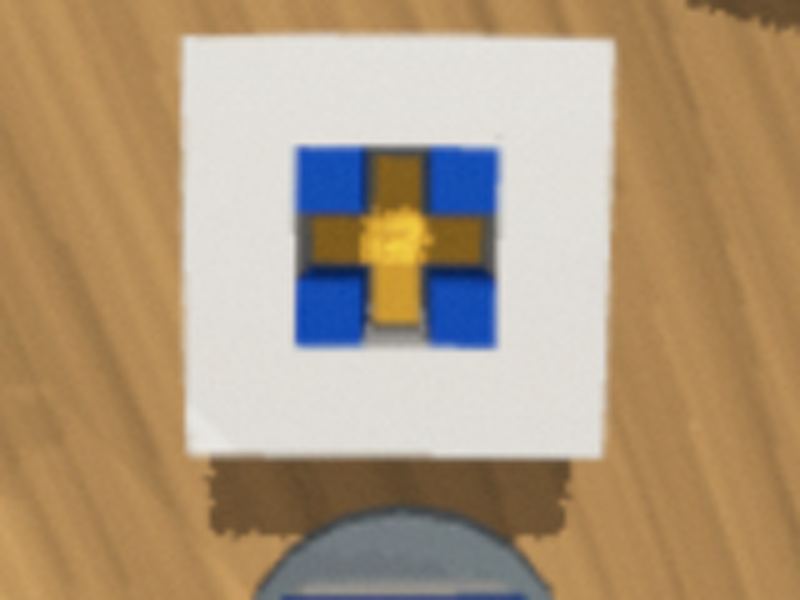

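```bash
python3 - <<'E'
from h import *
w,o,rv=pickle.load(open("w4.pkl","rb"));r=R.from_rotvec(rv)
def tool(u,v,dep):
    O,W=ray(w,u,v,True);O=r.inv().apply(O-o);W=r.inv().apply(W);return (O+W*(dep-O[2])/W[2])*1e3
X=lambda x,y:(238+x/5-.4,71+y/5-.4)
for dep in(.0963,.0973,.0993): print("collar",tool(*X(404,505),dep)-[25,0,0])
D=o[2]-.048
print("blue",np.mean([tool(*X(*p),D) for p in((295,147),(498,147),(497,348),(295,348))],0))
print("white",np.mean([tool(*X(*p),D) for p in((183,36),(614,39),(603,458),(188,456))],0))
print("top est",r.inv().apply(np.array([.457,.253,.048])-o)*1e3)
print("collar sides lateral",[tool(*X(x,y),.0893) for x,y in((280,597),(527,597))])
f=w["frame"][170:350,240:400];cv2.imwrite("pics/w4b.png",cv2.resize(f,(533,600),interpolation=cv2.INTER_CUBIC))
E
```

```text
collar [ 3.26242947 -1.23465438 96.3       ]
collar [ 3.0303167  -1.23681622 97.3       ]
collar [ 2.56609115 -1.24113991 99.3       ]
blue [ 61.39673615  -2.84441276 167.87058585]
white [ 61.54650079  -2.74158682 167.87058585]
top est [ 60.46738939  -1.2558175  167.87400133]
collar sides lateral [array([ 16.32734831, -19.08754663,  89.3       ]), array([16.33601316, 16.48966564, 89.3       ])]
```

View pics/w4b.png

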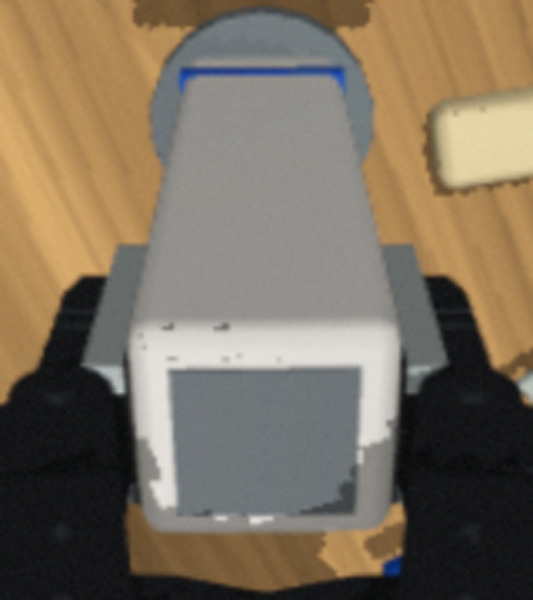

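The dock is square to the tool, with its socket centre near wrist (317,120). The wand sits about 3 mm forward of the TCP in tool x. I'll go just above the mouth and check from the scene camera.

>>> {"op": "play_rows", "data": {
  "plan": [
    [0, 0, 0, 0.08, -0.009, 0, 0],
    [0, 0, 0, 0.18, -0.009, 0.02, 0],
    [0, 0, 0, 0.28, -0.009, 0.1, 0],
    [0, 0, 0, 0.36, -0.009, 0.18, 0],
    [0, 0, 0, 0.386, -0.009, 0.24, 0]
  ]
}}

```text
t: 9.15
tcp_pos: [0.4559, 0.2531, 0.1781]
tcp_rot: [-2.604, -1.757, 0.001]
wrist_force: [0.2, 0.1, -1.7]
finger_gap: 0.365
gripper_force: 79.7
```

>>> {"op": "play_rows", "data": {
  "plan": [
    [0, 0, 0, 0, 0, 0, 0],
    [0, 0, 0, 0, 0, 0, 0],
    [0, 0, 0, 0, 0, 0, 0],
    [0, 0, 0, 0, 0, 0, 0],
    [0, 0, 0, 0, 0, 0, 0]
  ]
}}

```text
t: 9.57
tcp_pos: [0.4556, 0.2509, 0.1804]
tcp_rot: [2.605, 1.756, 0.001]
wrist_force: [-0.5, -0.3, -1.6]
finger_gap: 0.362
gripper_force: 79.6
```

```bash
python3 - <<'E'
from h import *
from cell import observe,cams
s=observe();r=R.from_rotvec(s["tcp_rot"]);o=s["tcp_pos"];print(s["t"],o,s["wrist_force"],r.as_matrix().round(3).tolist())
print("dock in tool",r.inv().apply(np.array([.457,.253,.048])-o)*1e3)
d=cams.read_camera("scene");w=cams.read_camera("wrist");pickle.dump((d,w,o,s["tcp_rot"]),open("s5.pkl","wb"))
u,v=proj(d,[.457,.253,.07]).astype(int)
S=10;f=cv2.resize(d["frame"][v-30:v+30,u-40:u+40],None,fx=S,fy=S,interpolation=cv2.INTER_CUBIC)
def pl(pts,c):
    q=np.array([(proj(d,p)-[u-40,v-30]+.5)*S for p in pts]).astype(int);cv2.polylines(f,[q],True,c,1)
a=np.linspace(0,2*np.pi,60)
T=lambda P:o+r.apply(P)
for z in(.0893,.0973): pl(T(np.c_[.0029+.025*np.cos(a),.025*np.sin(a),0*a+z]),(0,0,255))
pl(T(np.array([[.0199,-.005,.1253],[.0199,.005,.1253],[.0199,.005,.0973],[.0199,-.005,.0973]])),(0,255,255))
c=np.array([.457,.253,.048]);A=np.radians(68);x=np.array([np.cos(A),np.sin(A),0]);y=np.array([-x[1],x[0],0])
for k in(.04,.019): pl([c+k*i*x+k*j*y for i,j in((1,1),(1,-1),(-1,-1),(-1,1))],(0,255,0))
cv2.imwrite("pics/s5.png",f);print(u,v)
E
```

```text
9.5667 [0.45564911 0.25092266 0.18044363] [-0.53915676 -0.31652052 -1.59009708] [[0.375, 0.927, 0.001], [0.927, -0.375, 0.0], [0.001, 0.001, -1.0]]
dock in tool [  2.33568395   0.39266381 132.44563056]
318 117
```

View pics/s5.png

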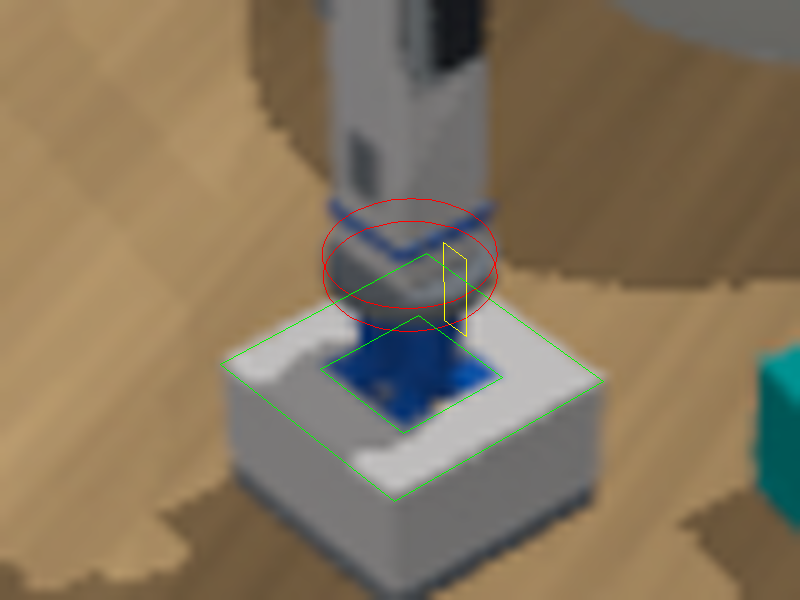

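The overlay matches the dock and the collar laterally within about 0.5 mm, so I'll make a small correction and descend gently.

>>> {"op": "play_rows", "data": {
  "plan": [
    [0, 0, 0, -0.003, 0.001, 0, 0],
    [0, 0, 0, -0.003, 0.001, 0.02, 0],
    [0, 0, 0, -0.003, 0.001, 0.045, 0],
    [0, 0, 0, -0.003, 0.001, 0.07, 0],
    [0, 0, 0, -0.003, 0.001, 0.09, 0]
  ],
  "squeeze": 100
}}

```text
t: 10.08
tcp_pos: [0.4553, 0.2506, 0.1656]
tcp_rot: [-2.605, -1.756, 0.001]
wrist_force: [-0.1, 0.8, -1.5]
finger_gap: 0.362
gripper_force: 99.5
```

>>> {"op": "play_rows", "data": {
  "plan": [
    [0, 0, 0, 0, 0, 0, 0],
    [0, 0, 0, 0, 0, 0, 0],
    [0, 0, 0, 0, 0, 0, 0],
    [0, 0, 0, 0, 0, 0, 0],
    [0, 0, 0, 0, 0, 0, 0]
  ]
}}

```text
t: 10.5
tcp_pos: [0.4555, 0.2508, 0.1665]
tcp_rot: [2.605, 1.756, 0.0]
wrist_force: [0.4, -0.3, -1.7]
finger_gap: 0.363
gripper_force: 99.5
```

It entered with no contact force: the lamp is about 7 mm below the mouth. I'll continue down.

>>> {"op": "play_rows", "data": {
  "plan": [
    [0, 0, 0, 0, 0, 0.02, 0],
    [0, 0, 0, 0, 0, 0.04, 0],
    [0, 0, 0, 0, 0, 0.06, 0],
    [0, 0, 0, 0, 0, 0.08, 0],
    [0, 0, 0, 0, 0, 0.09, 0]
  ]
}}

```text
t: 10.92
tcp_pos: [0.4552, 0.2506, 0.1522]
tcp_rot: [-2.605, -1.756, 0.001]
wrist_force: [-0.4, -0.5, -1.8]
finger_gap: 0.364
gripper_force: 99.5
```

>>> {"op": "play_rows", "data": {
  "plan": [
    [0, 0, 0, 0, 0, 0.01, 0],
    [0, 0, 0, 0, 0, 0.02, 0],
    [0, 0, 0, 0, 0, 0.03, 0],
    [0, 0, 0, 0, 0, 0.04, 0],
    [0, 0, 0, 0, 0, 0.04, 0]
  ]
}}

```text
t: 11.33
tcp_pos: [0.4554, 0.2507, 0.1469]
tcp_rot: [-2.605, -1.756, -0.0]
wrist_force: [-3.3, -0.2, 7.8]
finger_gap: 0.36
gripper_force: 100.7
```

>>> {"op": "play_rows", "data": {
  "plan": [
    [0, 0, 0, 0, 0, 0.01, 0],
    [0, 0, 0, 0, 0, 0.015, 0],
    [0, 0, 0, 0, 0, 0.02, 0],
    [0, 0, 0, 0, 0, 0.02, 0],
    [0, 0, 0, 0, 0, 0.02, 0]
  ]
}}

```text
t: 11.75
tcp_pos: [0.4555, 0.2509, 0.1454]
tcp_rot: [-2.604, -1.756, -0.003]
wrist_force: [-10.0, -4.5, 29.0]
finger_gap: 0.368
gripper_force: 103.5
```

>>> {"op": "play_rows", "data": {
  "plan": [
    [0, 0, 0, 0, 0, 0.01, 0],
    [0, 0, 0, 0, 0, 0.015, 0],
    [0, 0, 0, 0, 0, 0.015, 0],
    [0, 0, 0, 0, 0, 0.015, 0],
    [0, 0, 0, 0, 0, 0.015, 0]
  ]
}}

```text
t: 12.17
tcp_pos: [0.4556, 0.2511, 0.1453]
tcp_rot: [-2.604, -1.756, -0.006]
wrist_force: [-22.9, -9.1, 65.4]
finger_gap: 0.36
gripper_force: 108.0
```

It is seated: z stopped at 0.1453, exactly the expected height. I'll ease the excess push, then check.

>>> {"op": "play_rows", "data": {
  "plan": [
    [0, 0, 0, 0, 0, -0.005, 0],
    [0, 0, 0, 0, 0, -0.011, 0],
    [0, 0, 0, 0, 0, -0.011, 0],
    [0, 0, 0, 0, 0, -0.011, 0],
    [0, 0, 0, 0, 0, -0.011, 0]
  ]
}}

```text
t: 12.58
tcp_pos: [0.4555, 0.2509, 0.1454]
tcp_rot: [-2.604, -1.756, -0.003]
wrist_force: [-12.8, -5.0, 37.8]
finger_gap: 0.368
gripper_force: 104.3
```

>>> {"op": "play_rows", "data": {
  "plan": [
    [0, 0, 0, 0, 0, 0, 0],
    [0, 0, 0, 0, 0, 0, 0],
    [0, 0, 0, 0, 0, 0, 0],
    [0, 0, 0, 0, 0, 0, 0],
    [0, 0, 0, 0, 0, 0, 0]
  ]
}}

```text
t: 13.0
tcp_pos: [0.4555, 0.2509, 0.1454]
tcp_rot: [-2.604, -1.756, -0.003]
wrist_force: [-13.8, -6.1, 38.1]
finger_gap: 0.36
gripper_force: 104.3
```

```bash
python3 - <<'E'
from h import *
from cell import observe,cams
s=observe();print(s["t"],s["tcp_pos"],s["wrist_force"],s["gripper_force"])
d=cams.read_camera("scene")["frame"]
cv2.imwrite("pics/s6.png",np.hstack([cv2.resize(d[77:152,268:368],(400,300),interpolation=cv2.INTER_CUBIC),cv2.resize(d[130:330,150:417],(400,300))]))
E
```

```text
13.0 [0.45549834 0.25093879 0.14538616] [-13.82718907  -6.08737905  38.13677278] 104.29832339286804
```

View pics/s6.png

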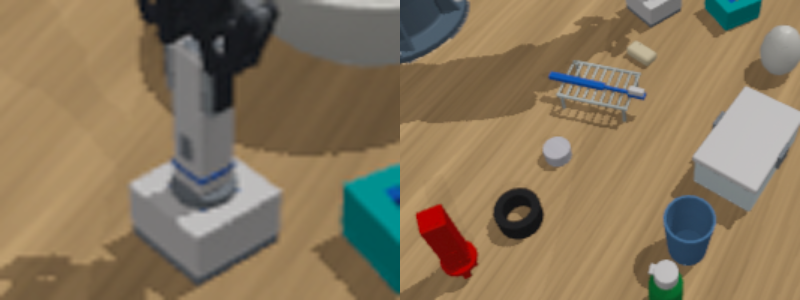

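The collar rests flat on the dock (crop 205,190), the toothbrush and all other objects are where they were, and the wand is still gripped and pressed with about 38 N.

```bash
python3 -c "
from cell import workorder; print(workorder.finish_job())"
```

```text
the job is handed in; nothing more can be done
None
```

The job is handed in: the lamp was held steady about 5 cm above the bristles for 2.9 s, and the wand is fully home in the white dock, still gripped and pressed down with about 38 N; nothing else looked moved in the final scene image.

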